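# Eject the vial cassette and trap it with the other finger

## Robot

A 6-joint arm with a two-finger parallel gripper is mounted at the origin on the work surface. World frame = base frame: x ahead of the robot, y to its left, z up, the work surface at z = 0. Lengths are in m, angles in degrees, forces in N, time in s.
With the tool pointing down it reaches from about 0.375 to 0.9 m from the base axis. Payload 3.1 kg.
Tool frame: the origin (TCP) lies on the centre line of the jaws, within the pads' length; the fingertips stand 8 mm ahead of it and the grasp point (between the pads) lies 11 mm behind it; z points along the fingers, y is the direction in which the jaws open and shut (so a half turn about z gives the same grasp; the last joint's range is limited). The gripper opens to 87 mm and grips with 3 to 60 N. Pads are 19 mm wide; open, the fingers measure 117 mm over their backs; the gripper's body (75 mm by 190 mm) begins 51 mm behind the grasp point.
Start: joints at [-82.076, 30.224, 82.088, -0, 67.689, -10.227], TCP at [0.195, -0.594, 0.231] pointing down, gripper open.
Joint ranges: [-176.69, 176.69], [-43.24, 126.21], [12.49, 139.97], [-82, 262], [0, 151.66], [-163.58, 163.58]. Speed limits (degrees/s): [159.86, 159.86, 180, 180, 180, 180].

## Interface

Orientations are given as a 3x3 rotation matrix whose columns are the frame's x, y, z axes.
In Python, from rig import * gives the robot as it stands. The module is installed in compiled form; this text tells all that it offers.
- The arm moves only by the tool arm_command, never from a script. Its argument "commands" is a list of rows, each an object with "translation": the shift along the tool's x, y, z scaled (see below), a list of three; "dr": the turn, a rotation vector about the tool's x, y, z scaled (see below), a list of three; "jaw": the closure, from 0 (fully open) to 1 (shut). In form: [{"translation": [x, y, z], "dr": [ax, ay, az], "jaw": jaw}, ...]. A call has 1 to 12 rows; each row shifts and turns the commanded pose from where the row before left it, along the tool's axes as they then stand; what a row does not reach is not made up. The controller multiplies each number of a shift by 25 mm and each number of a turn by 6 degrees. A row lasts 1/12 s, in which the tool goes at most 41.7 mm and 7.16 degrees, less where a joint would pass 70% of its speed; a pose out of reach is approached as far as the arm can. A call with a number of a shift or a turn outside -1 to 1 is refused whole. A call with a gripper value outside its range is refused whole. The fingers move at their own pace and stop on an object; the grip force is fixed at half the most. Time passes only in rows, so rows that do not move let the fingers close. It gives the time, the measured TCP pose, the force and the opening at its end, in the units of the state.
- read_state(): the state, without advancing time (a new reading comes with each control period).
- capture(name): name is "scene" or "top" or "wrist"; returns (picture, depth): 384x512x3 uint8, red, green, blue; 384x512 float32, m along the optical axis (not along the pixel's ray), 0 where there is no reading.
- camera_model(name): a dict with "intrinsics" (3x3 intrinsics, pixels), "pose" (4x4, takes a point from camera to world coordinates); the wrist camera has in their place "mount" (4x4, takes a point from camera to tool coordinates, whose origin is the TCP and whose axes are the flange's). Camera axes: x right, y down, z forward; pixel columns grow to the right and rows downward; lengths in m; the calibration is good to about 2 mm. A picture is of the moment at which its call begins: read the wrist's pose just before it. camera_model takes no time and is no camera call.
- hand_in(): hands the job in, once; it reports no verdict.
The state is a dict: "time_s": time; "joint_positions": joint angles; "qvel": joint speeds; "tau": joint torques, N m; "position": TCP position; "tcp_rot": TCP orientation; "force": force on the tool from outside, world axes, zero at the start; "moment": the same for the moment, N m; "opening": opening from 0.0 (shut) to 1.0 (fully open).
Only numpy, scipy, OpenCV 4.12 (cv2) and the standard library are available. Lean on these libraries where they do the work, as an engineer would, in place of code of your own. Each camera call takes 0.05 s, during which the arm holds its last target.

## Task

Press the eject key of the vial dock down with one finger and have the other finger on the runway in front of the cassette, so that it catches the spring-ejected cassette after it has popped out and before it shoots away along the runway. Finish holding it like that: key still pressed down, cassette popped out and stopped against the finger, flat on the runway. Only push and block with the fingers: do not pinch or lift the cassette, and leave the vials, jar, beaker and pen around the dock alone.

Things in the scene. Friction and masses are not known exactly. Their poses are not given: they have to be found in the camera images.
- dock: low dark grey ejector dock, fixed on the bench; flat top face 20 mm above the bench. Origin on the bench under the middle of the seated cassette's front face; x to the back (the cassette pops out to -x), y to the key's side, z up. Base: x -60 to +115, y -32 to +80 mm. At the back a white spring housing (x 70 to 114, y -28 to +28 mm, top 56 mm above the bench)
- guides (a point): middle between the tops of the two aluminium guide walls that stand left and right of the seated cassette: x 0 to 66 mm in the dock's frame, 43 mm apart, 5 mm thick, tops 42 mm above the bench. In front of x = 0 there are no walls
- gate (a point): middle of the top edge of the steel gate bar, 24 mm wide and 4 mm thick, directly in front of the seated cassette; it rises 9 mm above the runway, keeps the cassette in, and goes down into the base together with the key
- pusher_home (a point): middle of the seated cassette's rear face, where a spring pusher presses it forward (dock -x) with 4 N, falling to 2.2 N after 45 mm, where the pusher stops
- cassette: white plastic block with six small vial caps on top: 60 mm along x, 40 mm wide, 30 mm high (caps 2 mm more), about 0.2 kg, loose, slippery. Origin at the centre of its underside, axes as the dock's; seated at (30, 0, 20) mm in the dock's frame. Once freed it shoots out to dock -x too fast to be caught afterwards. Popped out from 6 mm of travel, lost after 60 mm
- key_top (a point): centre of the top of the white eject key, a 30 x 30 mm pad beside the runway, at (-30, 58, 41) mm in the dock's frame when up. It goes straight down 14 mm to its stop; its top is then 7 mm above the runway, so that a second fingertip at the same height clears the runway by 7 mm and overlaps the cassette by 23 mm. Sprung: about 2.5 N at the start, 6 N fully down
- eject_key (a joint): key travel in m: 0 up, 0.014 fully down; the key counts as held down above 0.008, the cassette is freed at 0.009 to 0.010
- runway (a point): point on the runway's surface 30 mm in front of the seated cassette's front face, on its centre line and level with the key's centre (58 mm from it across the runway), 20 mm above the bench: a good place for the blocking finger
- vial_a: bystander: amber glass vial with a black cap, standing, 24 mm diameter, 46 mm high; origin at the centre of its underside
- vial_b: bystander: clear glass vial with a black cap, standing, 24 mm diameter, 46 mm high, out in front of the runway; origin at the centre of its underside
- jar: bystander: clear glass jar with a white lid, 48 mm diameter, 55 mm high; origin at the centre of its underside
- beaker: bystander: empty glass beaker, 64 mm diameter, 75 mm high; origin at the centre of its underside
- pen: bystander: black pen lying on the bench, 120 mm long, 12 mm thick; origin at its middle, on the bench, x along it
Not all that is in view belongs to the job. There is more than one size of the cassette; the one meant has the size given above.

How it is judged:
By the outcome, as a careful person would: the job done as asked, in the order asked, and still so for the second after the job is handed in, while the arm keeps its last pose, push and grip.
It also fails if it takes over 32 s, if anything falls off the work surface, if the arm or the gripper's body presses on something with over 40 N, if the wrist force passes 120 N, or if a joint passes its speed limit or range.

## Working session

There is one attempt and no reset: what is moved stays moved. The work goes in short steps, Python scripts to look and compute and a tool call to move; the robot and the scene stay as the last step left them, time stands still between calls to the robot, and variables do not carry over. Pictures are saved under pics/ and viewed, and the job is handed in when it is done.

Besides the shell and the picture viewer there is one more tool, called after "Emit:" by a JSON object that holds its "name" and its "arguments". arm_command: Moves the arm, as the interface text tells. Its arguments: {"type":"object","properties":{"commands":{"type":"array"}},"required":["commands"]}

```bash
mkdir -p pics
python3 - <<'E'
from rig import *
import cv2,numpy as np
print(read_state())
for n in ["scene","top"]:
    p,d=capture(n)
    np.savez(f"{n}.npz",p=p,d=d)
    cv2.imwrite(f"pics/{n}0.png",p[:,:,::-1])
    m=camera_model(n); print(n,np.round(m["intrinsics"],1).tolist(),np.round(m["pose"],4).tolist())
print(camera_model("wrist"))
E
```

```text
{'time_s': 0.0, 'joint_positions': array([-8.20764733e+01,  3.02786341e+01,  8.21565643e+01,  7.14526782e-04,
        6.76881980e+01, -1.02280189e+01]), 'qvel': array([-0.01682911,  0.06959969,  0.1591231 , -0.04472228, -0.01620316,
       -0.03765297]), 'tau': array([-1.37560387e-04, -4.40039885e+01, -1.76589417e+01,  6.32290402e-02,
        5.82777383e-02, -1.50769729e-04]), 'position': array([ 0.19463125, -0.59317315,  0.22957418]), 'tcp_rot': array([[ 9.50237385e-01,  3.11526613e-01, -2.85459248e-04],
       [ 3.11526495e-01, -9.50235069e-01,  2.13470036e-03],
       [ 3.93762585e-04, -2.11740021e-03, -9.99997681e-01]]), 'force': array([-0.44848555,  0.38599162,  0.48390162]), 'moment': array([0.04890036, 0.06846795, 0.02904894]), 'opening': 0.9987472962905196}
scene [[397.8, 0.0, 255.8], [0.0, 397.8, 190.9], [0.0, 0.0, 1.0]] [[-0.4556, 0.5457, -0.7033, 1.0912], [0.8901, 0.2705, -0.3667, 0.3259], [-0.0099, -0.7931, -0.609, 0.4949], [0.0, 0.0, 0.0, 1.0]]
top [[389.3, 0.0, 261.5], [0.0, 389.3, 192.7], [0.0, 0.0, 1.0]] [[0.0025, -0.9776, 0.2102, 0.4034], [-1.0, -0.0032, -0.0029, 0.0643], [0.0035, -0.2102, -0.9776, 0.8864], [0.0, 0.0, 0.0, 1.0]]
{'intrinsics': array([[302.2652727 ,   0.        , 251.2117085 ],
       [  0.        , 302.2652727 , 190.44311308],
       [  0.        ,   0.        ,   1.        ]]), 'mount': array([[ 6.09371502e-04, -9.65636739e-01, -2.59894821e-01,
         7.00550396e-02],
       [ 9.99999399e-01,  3.51520816e-04,  1.03861139e-03,
        -6.67791803e-04],
       [-9.11562877e-04, -2.59895297e-01,  9.65636372e-01,
        -1.55606506e-01],
       [ 0.00000000e+00,  0.00000000e+00,  0.00000000e+00,
         1.00000000e+00]])}
```

View pics/scene0.png

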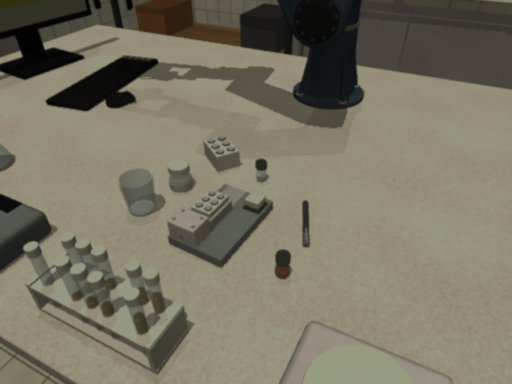

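View pics/top0.png

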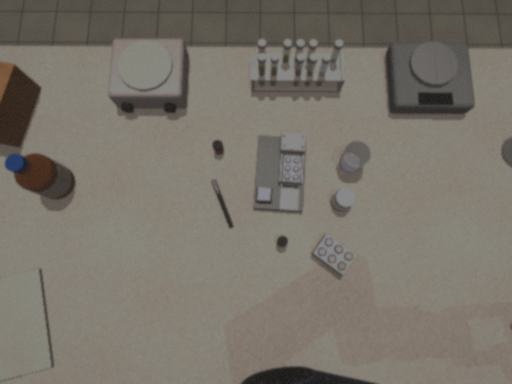

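The top view shows the dock around (280,172): key at (264,195), spring housing at (292,143) and runway at (290,200).

Things that could be taken for the cassette:
- the seated white block at (291,168)
- the loose, larger six-cap block at (333,255)

The seated one between the guide walls fits the description. I'll check it in a close crop.

Run:
```python
import cv2,numpy as np
p=np.load("top.npz")["p"][120:285,195:375,::-1]
cv2.imwrite("pics/topcrop.png",cv2.resize(p,None,fx=4,fy=3.6,interpolation=cv2.INTER_CUBIC))
p=np.load("scene.npz")["p"][120:290,110:320,::-1]
cv2.imwrite("pics/scenecrop.png",cv2.resize(p,None,fx=3.5,fy=3.5,interpolation=cv2.INTER_CUBIC))
```

```text
(no output)
```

View pics/topcrop.png

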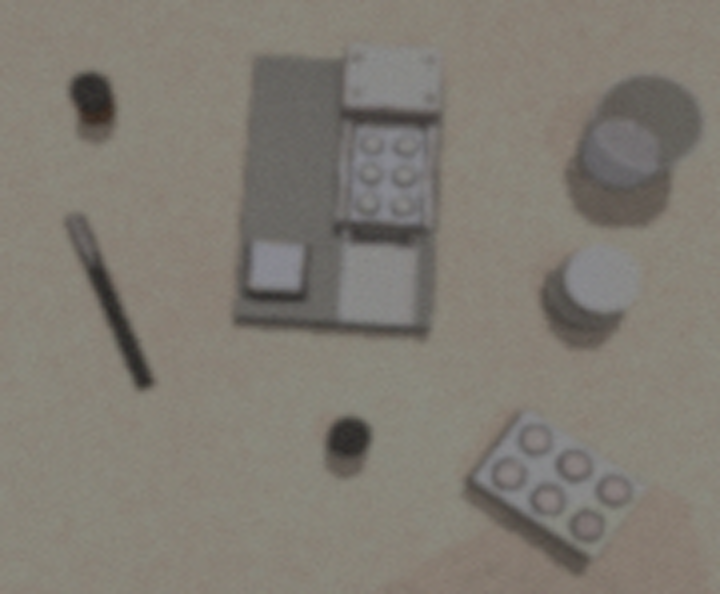

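View pics/scenecrop.png

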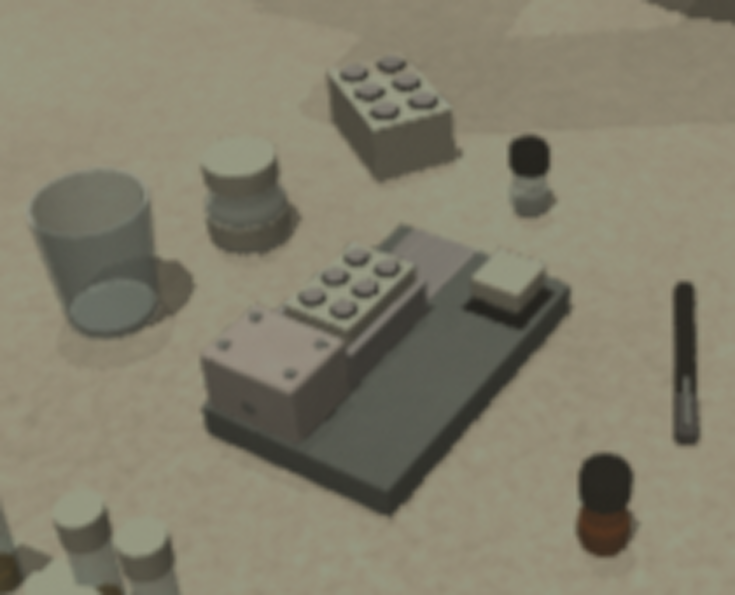

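The crop confirms it: the seated block between the guides, in front of the housing, is the cassette. The loose one is bigger and has pink caps. Next I measure the dock pose.

```bash
cat > h.py <<'E'
import cv2,numpy as np
from rig import *
def ray(K,T,uv,z):
    uv=np.atleast_2d(uv).astype(float)
    d=(np.linalg.inv(K)@np.c_[uv,np.ones(len(uv))].T).T@T[:3,:3].T
    o=T[:3,3]; return o+d*((z-o[2])/d[:,2])[:,None]
def wristT(s):
    m=camera_model("wrist"); T=np.eye(4); T[:3,:3]=s["tcp_rot"]; T[:3,3]=s["position"]
    return m["intrinsics"],T@m["mount"]
def proj(K,T,P):
    P=np.atleast_2d(P); q=(P-T[:3,3])@T[:3,:3]; q=q@K.T; return q[:,:2]/q[:,2:]
E
python3 - <<'E'
from h import *
m=camera_model("top");K,T=m["intrinsics"],m["pose"]
f=np.load("top.npz");p=f["p"];d=f["d"]
g=p.max(2).astype(int)
print(g[135:215:4,250:310:3])
# height map from depth
v,u=np.mgrid[125:285,195:375]
z=d[125:285,195:375]
P=np.stack([(u-K[0,2])/K[0,0]*z,(v-K[1,2])/K[1,1]*z,z],-1)@T[:3,:3].T+T[:3,3]
h=P[...,2]
for nm,lo,hi in [("key",.037,.046),("housing",.052,.060),("dock",.015,.07)]:
    mk=((h>lo)&(h<hi)).astype(np.uint8)
    mk[:, :50]=0; mk[:,118:]=0; mk[100:]=0
    n,l,st,c=cv2.connectedComponentsWithStats(mk)
    for i in range(1,n):
        if st[i,4]>40:
            q=P[l==i]; r=cv2.minAreaRect((q[:,:2]*1000).astype(np.float32))
            print(nm,st[i],np.round(q.mean(0)*1000,1),[np.round(x,1) for x in r])
E
```

```text
[[139 135 130 119 118 118 119 124 131 131 124 122 133 136 137 137 138 132
  135 137]
 [136 135 133 103 102 101  99 100 102 100  99 135 136 136 137 133 137 134
  132 136]
 [134 134 134 103 102 101 102 102 102  99 100 133 133 136 136 135 135 135
  127 133]
 [135 137 133 102 103 101 100 102 102 103 101 128 136 136 137 136 134 120
  123 133]
 [135 138 129 105 104 103 101 102 101 101  76  73  73  74  81  83  86  92
   98 133]
 [132 134 126 103 104 103 103 104 103 104  99  96 117 108 106 109 100  86
  107 138]
 [136 135 127 104 105 104 106 102 104 103 109 112 121 126 133 123 123 111
  113 132]
 [137 136 117 104 109 107 105 104 103 103 117 116 130 127 139 119 121 117
  113 134]
 [132 135 108 106 107 106 105 103 102 104 125 121 129 121 132 127 122 120
  110 137]
 [135 137 108 103 106 104 102 106 103 101 116 127 119 122 137 104 121 129
  110 134]
 [136 133 110 106 104 105 107 106 104 103 114 118 132 119 132 126 121 122
  110 136]
 [136 131 107 107 107 104 105 106 106  97 114 128 105 123 130 110 119 120
  117 136]
 [135 134 103 104 104 107 105 102 103  96  75  72  71  70  73  77  76  90
  118 
[... 456 characters left out ...]
100 102 103 102 124 134 136 136 134 135 120 101
  134 134]
 [137 129 125 116 108 107 106  99  91  88  90  85  80  76  78  81  78  87
  135 137]]
key [ 84  26  24  31 104] [655.6  11.7  41.5] [array([646.2,  -3.4]), array([50.3, 70.4]), np.float64(87.0)]
key [105  30   4  28  67] [641.7 -28.5  41.5] [array([641.2, -28.6]), array([ 5.1, 63.5]), np.float64(86.3)]
key [ 62  62  14  14 176] [583.2  56.8  40.7] [array([584. ,  57.3]), array([29.9, 29. ]), np.float64(0.0)]
housing [ 85   7  26  20 454] [700.8  -8.5  55.9] [array([701.7,  -8.6]), array([55.7, 44.2]), np.float64(85.7)]
dock [  59    7   52   79 3673] [636.6  19.5  31.1] [array([638.8,  19.4]), array([112. , 175.4]), np.float64(86.4)]
```

Measurements (world frame):
- Yaw of the dock is about -3.7°, with the dock rectangle, housing and key all consistent.
- Key top is at about (583.5, 57, 41) mm.
- Runway point is at about (580, -1, 20) mm.
- TCP target is about (581.7, 28), with a finger spacing of 58 mm (jaw about 0.5).

I'll turn the tool by 21.8° and go over at height.

Emit:
{"name": "arm_command", "arguments": {"commands": [{"translation": [0, 0, 0], "dr": [0, 0, 0.91], "jaw": 0.5}, {"translation": [0, 0, 0], "dr": [0, 0, 0.91], "jaw": 0.5}, {"translation": [0, 0, 0], "dr": [0, 0, 0.91], "jaw": 0.5}, {"translation": [0, 0, 0], "dr": [0, 0, 0.91], "jaw": 0.5}, {"translation": [0.53, -1, 0], "dr": [0, 0, 0], "jaw": 0.5}, {"translation": [0.53, -1, 0], "dr": [0, 0, 0], "jaw": 0.5}, {"translation": [0.53, -1, 0], "dr": [0, 0, 0], "jaw": 0.5}, {"translation": [0.53, -1, 0], "dr": [0, 0, 0], "jaw": 0.5}, {"translation": [0.53, -1, 0], "dr": [0, 0, 0], "jaw": 0.5}, {"translation": [0.53, -1, 0], "dr": [0, 0, 0], "jaw": 0.5}, {"translation": [0.53, -1, 0], "dr": [0, 0, 0], "jaw": 0.5}, {"translation": [0.53, -1, 0], "dr": [0, 0, 0], "jaw": 0.5}]}}

```text
time_s: 1.1
position: [0.3138, -0.3996, 0.2302]
tcp_rot: [[0.998, -0.065, -0.0], [-0.065, -0.998, 0.001], [-0.0, -0.001, -1.0]]
force: [0.8, 1.0, -0.4]
opening: 0.502
```

Emit:
{"name": "arm_command", "arguments": {"commands": [{"translation": [0.53, -1, 0], "dr": [0, 0, 0], "jaw": 0.5}, {"translation": [0.53, -1, 0], "dr": [0, 0, 0], "jaw": 0.5}, {"translation": [0.53, -1, 0], "dr": [0, 0, 0], "jaw": 0.5}, {"translation": [0.53, -1, 0], "dr": [0, 0, 0], "jaw": 0.5}, {"translation": [0.53, -1, 0], "dr": [0, 0, 0], "jaw": 0.5}, {"translation": [0.53, -1, 0], "dr": [0, 0, 0], "jaw": 0.5}, {"translation": [0.53, -1, 0], "dr": [0, 0, 0], "jaw": 0.5}, {"translation": [0.53, -1, 0], "dr": [0, 0, 0], "jaw": 0.5}, {"translation": [0.53, -1, 0], "dr": [0, 0, 0], "jaw": 0.5}, {"translation": [0.53, -1, 0], "dr": [0, 0, 0], "jaw": 0.5}, {"translation": [0.53, -1, 0], "dr": [0, 0, 0], "jaw": 0.5}, {"translation": [0, 0, 0], "dr": [0, 0, 0], "jaw": 0.5}]}}

```text
time_s: 2.1
position: [0.478, -0.1322, 0.2304]
tcp_rot: [[0.998, -0.06, 0.001], [-0.06, -0.998, 0.002], [0.001, -0.002, -1.0]]
force: [-0.1, -0.9, 0.2]
opening: 0.503
```

Emit:
{"name": "arm_command", "arguments": {"commands": [{"translation": [0.53, -0.95, 0.4], "dr": [0, 0, 0], "jaw": 0.5}, {"translation": [0.53, -0.95, 0.4], "dr": [0, 0, 0], "jaw": 0.5}, {"translation": [0.53, -0.95, 0.4], "dr": [0, 0, 0], "jaw": 0.5}, {"translation": [0.53, -0.95, 0.4], "dr": [0, 0, 0], "jaw": 0.5}, {"translation": [0.53, -0.95, 0.4], "dr": [0, 0, 0], "jaw": 0.5}, {"translation": [0.53, -0.95, 0.4], "dr": [0, 0, 0], "jaw": 0.5}, {"translation": [0.53, -0.95, 0.4], "dr": [0, 0, 0], "jaw": 0.5}, {"translation": [0, 0, 0], "dr": [0, 0, 0], "jaw": 0.5}, {"translation": [0, 0, 0], "dr": [0, 0, 0], "jaw": 0.5}, {"translation": [0, 0, 0], "dr": [0, 0, 0], "jaw": 0.5}]}}

```text
time_s: 2.93
position: [0.5792, 0.0232, 0.1603]
tcp_rot: [[0.998, -0.064, -0.001], [-0.064, -0.998, -0.0], [-0.001, 0.001, -1.0]]
force: [-0.1, -0.1, 0.4]
opening: 0.499
```

Run:
```python
from h import *
s=read_state(); p,d=capture("wrist"); np.savez("w1.npz",p=p,d=d,pos=s["position"],rot=s["tcp_rot"])
print(s["position"],s["joint_positions"],s["force"],s["opening"])
K,T=wristT(s)
v,u=np.mgrid[0:384,0:512]
P=np.stack([(u-K[0,2])/K[0,0]*d,(v-K[1,2])/K[1,1]*d,d],-1)@T[:3,:3].T+T[:3,3]
h=P[...,2]
for nm,lo,hi in [("key",.037,.046),("housing",.052,.060),("dock",.012,.07),("bench",-.01,.01)]:
    mk=((h>lo)&(h<hi)&(d>0)).astype(np.uint8)
    n,l,st,c=cv2.connectedComponentsWithStats(mk)
    for i in range(1,n):
        if st[i,4]>300:
            q=P[l==i]; r=cv2.minAreaRect((q[:,:2]*1000).astype(np.float32))
            print(nm,st[i],np.round(q.mean(0)*1000,1),[np.round(x,1) for x in r])
R=s["tcp_rot"]
im=p[:,:,::-1].copy()
for c,P3 in [((0,0,255),[.5835,.057,.041]),((0,255,0),[.5798,-.0009,.020])]:
    q=proj(K,T,P3)[0]; print(q); cv2.circle(im,(int(q[0]),int(q[1])),4,c,1)
cv2.imwrite("pics/w1.png",cv2.resize(im,None,fx=1.5,fy=1.5))
```

```text
[0.57915737 0.02323474 0.160289  ] [-8.72386255e+00  3.19057851e+01  9.25319288e+01 -4.47628993e-02
  5.56327450e+01  8.49771685e+01] [-0.11324229 -0.10193496  0.37853362] 0.4990043133041623
key [445  39  34  67 589] [ 670.1 -165.1   41.6] [array([ 668.4, -160.5]), array([52.2, 25. ]), np.float64(5.8)]
key [247  69  62  14 316] [673.8  -5.9  42.9] [array([674.7,  -5.4]), array([52.2, 10.6]), np.float64(85.8)]
key [248  75   6  78 464] [644.7  19.7  43.4] [array([644.1,  19.7]), array([ 4.5, 65.4]), np.float64(86.4)]
key [301  75   9  78 465] [642.5 -28.   43.3] [array([641. , -28.1]), array([ 5.3, 65.4]), np.float64(86.3)]
key [ 198  168   33   32 1019] [584.2  57.2  42.2] [array([583.6,  57.6]), array([30. , 29.7]), np.float64(86.1)]
housing [ 245    7   73   62 4352] [701.2  -7.6  57.3] [array([701.2,  -7.9]), array([56.2, 44. ]), np.float64(86.7)]
housing [450  34  43  74 666] [ 670.2 -165.1   56.1] [array([ 668.7, -158.6]), array([54.6, 31.3]), np.float64(6.7)]
housing [ 388  162   50   48 1845] [ 574.3 -119.6   56.5] [array([ 573.3, -120.3]), array([42.5, 42.4]), np.float64(83.2
[... 646 characters left out ...]
array([478.1,  17.4]), array([22.3, 22.9]), np.float64(3.7)]
bench [    0     0   512   246 81678] [634.9  35.7   1.5] [array([622.6,  15.6]), array([565.8, 247.1]), np.float64(86.4)]
bench [432  55  16  40 424] [ 669.2 -163.5    6.3] [array([ 669.3, -163.1]), array([35.4, 13. ]), np.float64(12.1)]
bench [ 20 275  25  39 684] [453.9 291.4   1.3] [array([453.3, 291.7]), array([22.5, 52.5]), np.float64(85.6)]
bench [ 202  275  100   27 2144] [443.9  33.9   1.5] [array([444.9,  31.3]), array([118.5,  36.7]), np.float64(86.2)]
bench [462 275  22  35 512] [ 427.  -229.1    1.8] [array([ 423.1, -227.6]), array([23.1, 47.2]), np.float64(87.7)]
[214.87704396 183.89668294]
[275.10166501 178.87038616]
```

View pics/w1.png

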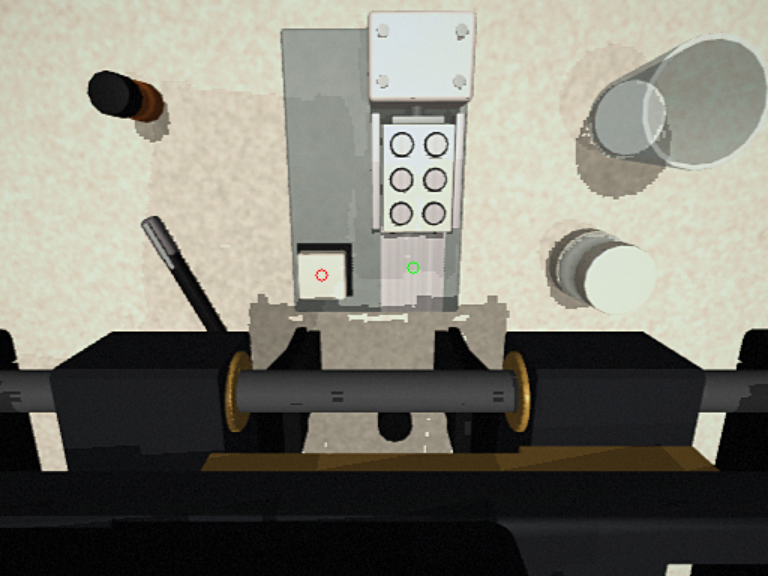

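The wrist view (1.5x) agrees with the top view: key pad at (321,275), runway at (413,268), and cassette seated with its front at row 232. Nothing stands under the fingers' path. I'll correct by a few millimetres and come down to just above the key.

Emit:
{"name": "arm_command", "arguments": {"commands": [{"translation": [0.09, -0.21, 0.5], "dr": [0, 0, 0], "jaw": 0.5}, {"translation": [0, 0, 0.8], "dr": [0, 0, 0], "jaw": 0.5}, {"translation": [0, 0, 0.8], "dr": [0, 0, 0], "jaw": 0.5}, {"translation": [0, 0, 0.8], "dr": [0, 0, 0], "jaw": 0.5}, {"translation": [0, 0, 0.6], "dr": [0, 0, 0], "jaw": 0.5}, {"translation": [0, 0, 0.4], "dr": [0, 0, 0], "jaw": 0.5}, {"translation": [0, 0, 0], "dr": [0, 0, 0], "jaw": 0.5}, {"translation": [0, 0, 0], "dr": [0, 0, 0], "jaw": 0.5}, {"translation": [0, 0, 0], "dr": [0, 0, 0], "jaw": 0.5}]}}

```text
time_s: 3.73
position: [0.583, 0.0286, 0.0638]
tcp_rot: [[0.998, -0.065, 0.002], [-0.065, -0.998, -0.0], [0.002, 0.0, -1.0]]
force: [-0.1, 0.1, 0.3]
opening: 0.499
```

Run:
```python
from h import *
s=read_state(); K,T=wristT(s)
print(s["position"],s["force"],s["opening"],s["time_s"])
p,d=capture("wrist"); im=p[:,:,::-1].copy()
R=s["tcp_rot"]
for y in (-29,29):
    q=proj(K,T,s["position"]+R@np.array([0,y,8])/1000)[0]; print(q); cv2.circle(im,(int(q[0]),int(q[1])),4,(0,0,255),1)
cv2.imwrite("pics/w2.png",cv2.resize(im,None,fx=1.5,fy=1.5))
p,d=capture("scene"); cv2.imwrite("pics/s2.png",cv2.resize(p[120:290,110:320,::-1],None,fx=3.5,fy=3.5,interpolation=cv2.INTER_CUBIC))
```

```text
[0.58300541 0.02864159 0.06375848] [-0.10753361  0.06917885  0.26177031] 0.499032094096116 3.7333
[201.6800441  233.34655751]
[301.21438271 233.36142181]
```

View pics/w2.png

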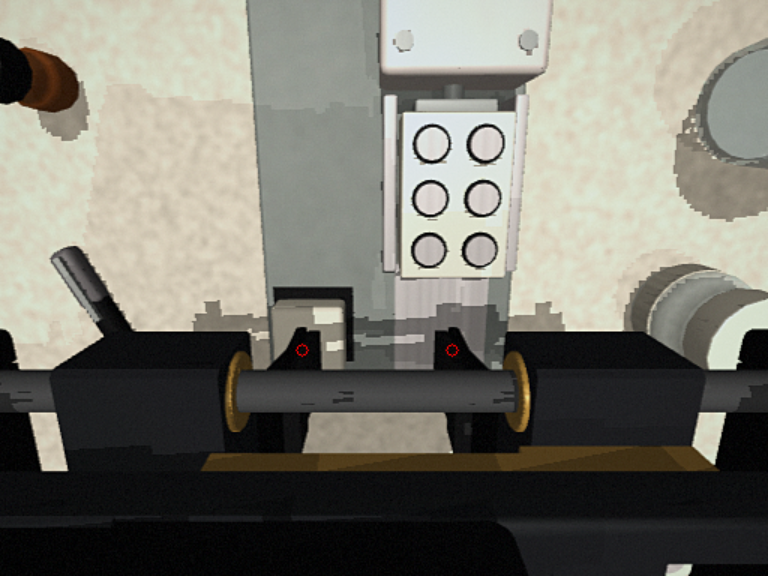

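View pics/s2.png

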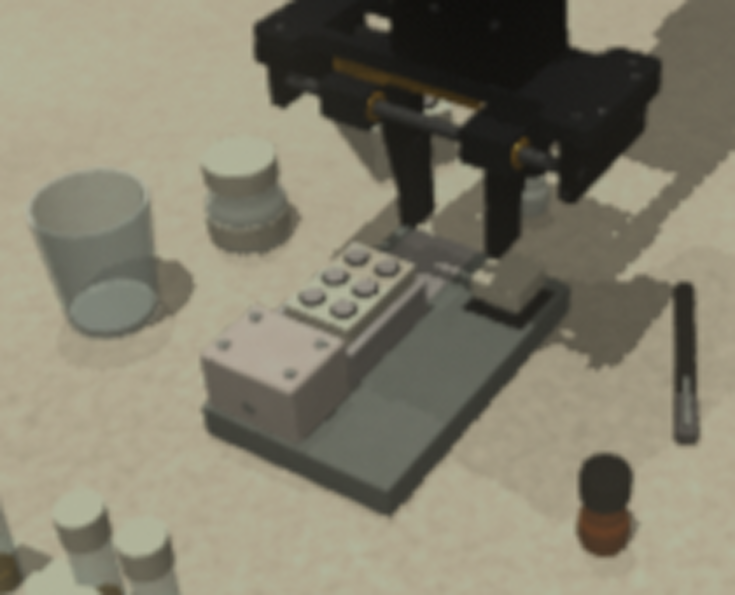

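Both fingers are where they should be: projected tips at (302,350) over the key and (452,350) over the runway, in front of the still-seated cassette. Now I press straight down.

Emit:
{"name": "arm_command", "arguments": {"commands": [{"translation": [0, 0, 0.4], "dr": [0, 0, 0], "jaw": 0.5}, {"translation": [0, 0, 0.2], "dr": [0, 0, 0], "jaw": 0.5}, {"translation": [0, 0, 0.1], "dr": [0, 0, 0], "jaw": 0.5}, {"translation": [0, 0, 0.1], "dr": [0, 0, 0], "jaw": 0.5}, {"translation": [0, 0, 0.1], "dr": [0, 0, 0], "jaw": 0.5}, {"translation": [0, 0, 0.1], "dr": [0, 0, 0], "jaw": 0.5}, {"translation": [0, 0, 0.1], "dr": [0, 0, 0], "jaw": 0.5}, {"translation": [0, 0, 0], "dr": [0, 0, 0], "jaw": 0.5}, {"translation": [0, 0, 0], "dr": [0, 0, 0], "jaw": 0.5}]}}

```text
time_s: 4.58
position: [0.5819, 0.0291, 0.0355]
tcp_rot: [[0.998, -0.065, -0.001], [-0.065, -0.998, 0.0], [-0.001, -0.0, -1.0]]
force: [-0.5, 1.4, 4.7]
opening: 0.503
```

Run:
```python
from h import *
s=read_state(); K,T=wristT(s)
print(s["position"],s["force"],s["moment"],s["opening"],s["time_s"])
p,d=capture("wrist"); cv2.imwrite("pics/w3.png",cv2.resize(p[:,:,::-1],None,fx=1.5,fy=1.5))
p,d=capture("scene"); cv2.imwrite("pics/s3.png",cv2.resize(p[120:290,110:320,::-1],None,fx=3.5,fy=3.5,interpolation=cv2.INTER_CUBIC))
print(read_state()["force"],read_state()["position"])
```

```text
[0.58185662 0.02909737 0.03545683] [-0.45146768  1.3729004   4.69517959] [ 0.17664838  0.17657561 -0.17658052] 0.5025310371145848 4.5833
[-1.80916661  0.17135063  4.09933001] [0.58189677 0.02911137 0.03551421]
```

View pics/w3.png

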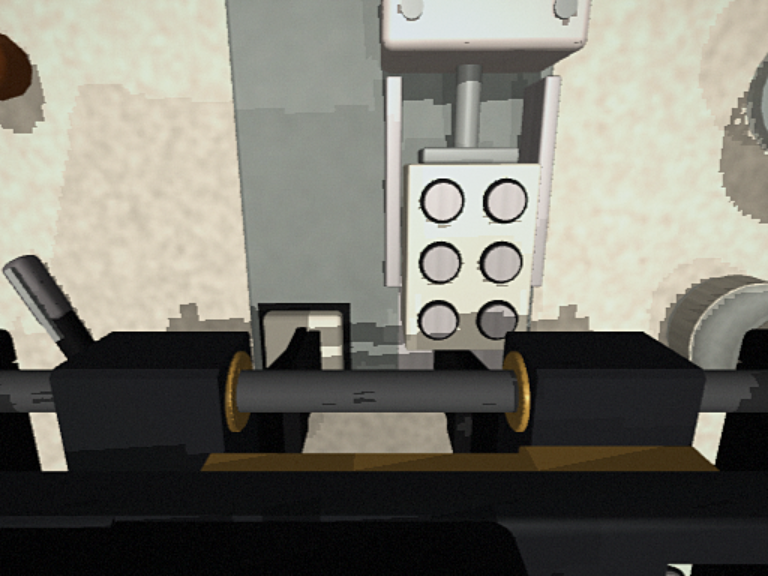

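View pics/s3.png

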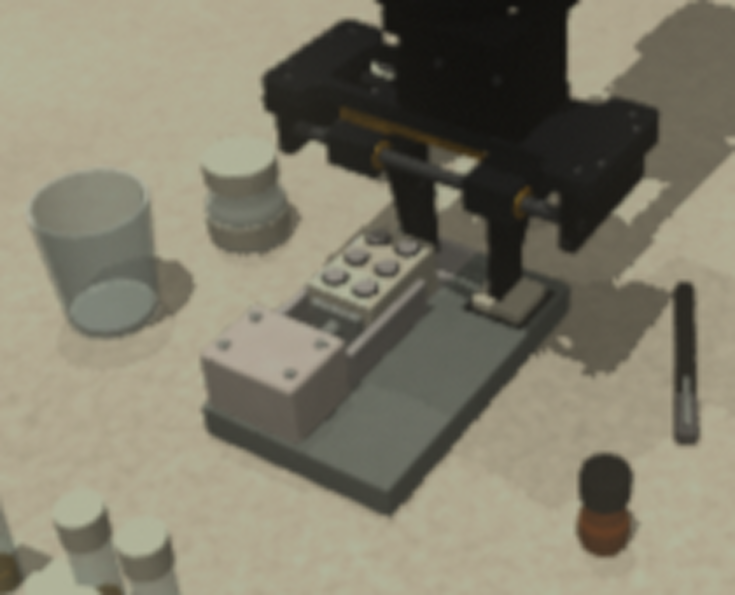

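The cassette has popped out and stopped against the blocking finger (row ~350), with the pusher behind it and the key sunk in. The force is only about 4.4 N, so I'll add about 1.5 mm of press for margin and let it settle.

Emit:
{"name": "arm_command", "arguments": {"commands": [{"translation": [0, 0, 0.03], "dr": [0, 0, 0], "jaw": 0.5}, {"translation": [0, 0, 0.03], "dr": [0, 0, 0], "jaw": 0.5}, {"translation": [0, 0, 0], "dr": [0, 0, 0], "jaw": 0.5}, {"translation": [0, 0, 0], "dr": [0, 0, 0], "jaw": 0.5}, {"translation": [0, 0, 0], "dr": [0, 0, 0], "jaw": 0.5}, {"translation": [0, 0, 0], "dr": [0, 0, 0], "jaw": 0.5}]}}

```text
time_s: 5.18
position: [0.582, 0.0292, 0.0351]
tcp_rot: [[0.998, -0.064, -0.001], [-0.064, -0.998, 0.0], [-0.001, -0.0, -1.0]]
force: [-3.1, -0.8, 11.6]
opening: 0.496
```

Run:
```python
from h import *
s=read_state(); K,T=wristT(s)
print(s["position"],s["force"],s["opening"],s["time_s"])
p,d=capture("wrist"); cv2.imwrite("pics/w4.png",cv2.resize(p[:,:,::-1],None,fx=1.5,fy=1.5))
v,u=np.mgrid[0:384,0:512]
P=np.stack([(u-K[0,2])/K[0,0]*d,(v-K[1,2])/K[1,1]*d,d],-1)@T[:3,:3].T+T[:3,3]
y=np.deg2rad(-3.7); R=np.array([[np.cos(y),-np.sin(y)],[np.sin(y),np.cos(y)]])
key=np.array([.5837,.0572]); o=key-R@np.array([-.030,.058])
D=P.copy(); D[...,:2]=(P[...,:2]-o)@R
h=P[...,2]
def reg(r0,r1,c0,c1): return D[int(r0/1.5):int(r1/1.5),int(c0/1.5):int(c1/1.5)].reshape(-1,3)*1000
for n,a in [("key",(315,328,270,295)),("base",(150,250,260,360)),("cass row1",(170,175,420,525)),("cass row2",(228,233,420,525)),("cass row3",(288,294,420,525))]:
    print(n,np.round(np.median(reg(*a),0),1))
mk=(h>.047)&(h<.056)&(D[...,0]<.068)&(np.abs(D[...,1])<.024)
q=D[mk]*1000; print("cassette x,y range",np.percentile(q[:,0],[1,99]),np.percentile(q[:,1],[1,99]))
```

```text
[0.58195077 0.02916651 0.03511295] [-3.0678758  -0.84197028 11.55390531] 0.4960811216968011 5.1833
key [-17.2  66.3  28.2]
base [27.7 55.  21.4]
cass row1 [37.9  1.9 51.5]
cass row2 [20.4  0.9 51.5]
cass row3 [ 1.1 -0.3 51.6]
cassette x,y range [-20.69526581  39.61603975] [-18.47720376  20.56238382]
```

View pics/w4.png

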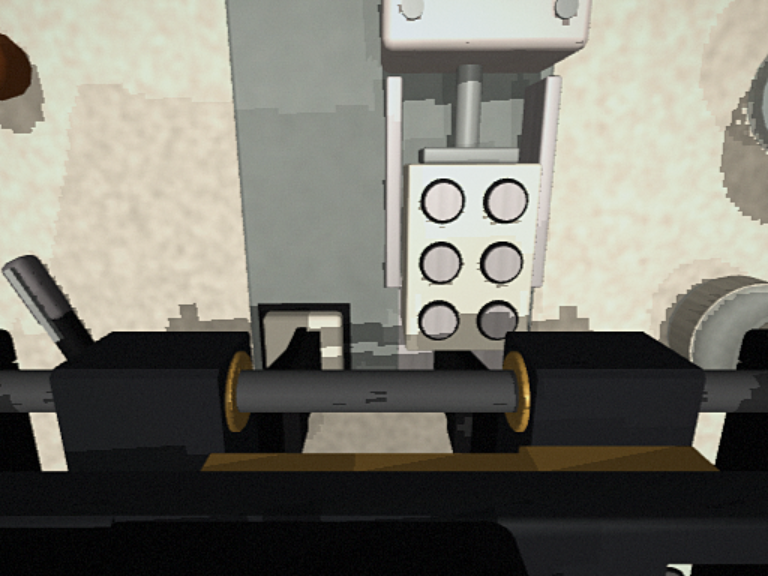

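Key top reads 6.8 mm above the base, so it is on its stop (14 mm) with 11.6 N on the tool. The cassette has come out about 20.5 mm, is level (51.5 mm at all three rows) and presses on the finger with about 3 N. Handing in.

Run:
```python
from rig import *
print(hand_in()); print(read_state()["time_s"])
```

```text
the job is handed in; nothing more can be done
None
the job is handed in; nothing more can be done
```

I pressed the eject key with one finger while the other stood on the runway in front of the cassette. The cassette popped out and stopped against that finger, and I handed in at about 5.2 s holding it like that.

- **Key:** its top measured about 7 mm above the base, so it was fully down on its stop. The upward force on the tool was 11.6 N.
- **Cassette:** it had come out about 20.5 mm and lay level, with its top at 51.5 mm at three places along it. It pressed on the finger with about 3 N.
- **Bystanders:** the moves kept clear of the vials, jar, beaker and pen. They looked unmoved in the scene picture right after the press; I did not measure them.
- **Disagreements:** wrist-camera heights read about 1.4 mm high everywhere, within the calibration tolerance, and the key height above takes that out. The first press read only 4–5 N, below the 6 N expected fully down, so I pressed a little further until it was on the stop. No check failed.

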